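Lift the hot lid off the bread pot with the lid lifter

ROBOT

A 6-joint arm with a two-finger parallel gripper is mounted at the origin on a cart in front of the work surface, level with it; the furniture and walls round the work are solid. World frame = base frame: x ahead of the robot, y to its left, z up, the work surface at z = 0. Lengths are in m, angles in degrees, forces in N, time in s.
With the tool pointing down it reaches from about 0.275 to 0.725 m from the base axis. Payload 5.6 kg.
Tool frame: the origin (TCP) lies between the finger pads; the fingertips stand 8 mm ahead of it and the grasp point (between the pads) lies 11 mm behind it; z points along the fingers, y is the line along which they close (so a half turn about z gives the same grasp; the last joint's range is limited). The gripper opens to 85 mm and grips with 20 to 120 N. Pads are 22 mm wide; open, the fingers measure 114 mm over their backs; the gripper's body (76 mm by 85 mm) begins 54 mm behind the grasp point. The pads swing forward as they close: fully open they stand 13 mm farther back than shut.
Start: joints at [-58.407, 14.616, 6.199, 0, -81.583, -16.306], TCP at [0.145, -0.531, 0.207] pointing down, gripper open.
Joint ranges: [-168.99, 168.99], [-69.2, 112.95], [-62.41, 85.93], [-164.36, 98.24], [-168.68, -3.75], [-174.98, 174.98]. Speed limits (degrees/s): [147.25, 147.25, 180, 180, 180, 180].

INTERFACE

Orientations are given as [roll, pitch, yaw] about the fixed x, y, z axes, in that order (R = Rz(yaw) Ry(pitch) Rx(roll)).
In Python, from station import manip gives the robot as it stands. The module is installed in compiled form; this text tells all that it offers.
- The arm moves only by the tool step_arm, never from a script. Its argument "plan" is a list of rows, each an object of numbers: "wx", "wy", "wz": the turn, a rotation vector about the tool's x, y, z in rad; "dx", "dy", "dz": the shift along the tool's x, y, z in cm; "claw": the opening, from 0 (shut) to 1 (fully open). A call has 1 to 20 rows; each row shifts and turns the commanded pose from where the row before left it, along the tool's axes as they then stand; what a row does not reach is not made up. A row lasts 1/12 s, in which the tool goes at most 41.7 mm and 7.16 degrees, less where a joint would pass 70% of its speed; a pose out of reach is approached as far as the arm can. A call with a gripper value outside its range is refused whole. The fingers move at their own pace and stop on an object; "force" is the grip in N (left out, the last holds). Time passes only in rows, so rows that do not move let the fingers close. It gives the time, the measured TCP pose, the force, the opening and the grip force at its end, in the units of the state.
- manip.get_obs(): the state, without advancing time (a new reading comes with each control period).
- manip.get_image(name): name is "side" or "top" or "wrist"; returns a dict with "pixels" (420x560x3 uint8, blue, green, red), "fx", "fy", "cx", "cy" (pixels), "world_from_camera" (4x4, takes a point from camera to world coordinates). Camera axes: x right, y down, z forward; pixel columns grow to the right and rows downward; lengths in m; the calibration is good to about 2 mm. A picture is of the moment at which its call begins. There is no depth.
- manip.job_done(): hands the job in; it is judged then, once.
The state is a dict: "t": time; "q": joint angles; "qd": joint speeds; "tau": joint torques, N m; "eef_pos": TCP position; "tool_rot": TCP orientation; "wrist_force": force on the tool from outside, world axes, zero at the start; "moment": the same for the moment, N m; "gripper_width": opening from 0.0 (shut) to 1.0 (fully open); "gripper_force": force on a finger pad.
Only numpy, scipy, OpenCV 4.12 (cv2) and the standard library are available. Lean on these libraries where they do the work, as an engineer would, in place of code of your own. Each camera call takes 0.05 s, during which the arm holds its last target. There are 200 camera calls.

TASK

The bread pot has just come out of the oven and is hot: draw the hooked lid lifter straight up out of its wooden holder, hook it under the middle of the bar on the lid, and lift the lid about 7 cm straight up so that the loaf can be checked. Finish holding it there on the hook, level and still over the pot, for the program ends while the lid hangs in the air and nothing is put down. Touch lid and pot with the lifter only, never tip the lid (its condensation would spill), and leave the pot and the other things where they stand.

Things in the scene. Friction and masses are not known exactly. Their poses are not given: they have to be found in the camera images.
- lifter: lid lifter, steel hook tool 154 mm long, 0.2 kg; hangs upright in the holder, only shield and handle showing. Origin: centre of the underside of its round heat shield (64 mm across, 3 mm thick, rests on the holder's top); z up toward the handle, the hook's tip points to +x. Beech handle on the axis, up to z = 65 mm, 28 mm wide along x, 18 mm thick along y: grip across y, from above
- lifter_seat (a point): middle of the hook's level finger, on its top face, on the tool's axis, 85 mm below the lifter's origin: the lid's bar shall rest here; axes as the lifter's. Finger 24 mm wide (y), x = -21 to +21 mm, 4 mm thick. It ends at +x in a lip 8 mm higher (x = 17 to 21) and at -x in the 4 mm thick shank (x = -21 to -17), which bends back to the axis from 40 mm up; mouth between them 34 mm
- lifter_grip (a point): point on the axis of the lifter's handle where to grip it, 42 mm above the lifter's origin; axes as the lifter's
- holder: fixed upright oak block 82 x 64 mm, 105 mm high, on a dark steel foot 92 x 74 mm; origin at the middle of its underside on the counter; x along its long side and its slot (50 x 32 mm, 99 mm deep, 4 mm of play on each side of the hook). The hook's tip points to the holder's +x, which at the start faces away from the robot, within 45 degrees
- lid: teal enamelled lid, 172 mm across, about 0.4 kg; origin at the centre of the plane where its flange rests on the pot's rim, z up. A locating lip (142 mm across) reaches 6 mm down into the pot; the top is domed to z = 16 mm. Round steel bar handle 10 mm thick along y, axis at z = 50 mm, on posts at y = -38 and +38 mm; 29 mm free height under it, open to +x and -x
- lid_bar (a point): middle of the axis of the lid's bar, straight above the lid's centre, 50 mm above the lid's origin; axes as the lid's
- pot: teal enamelled round bread pot, 166 mm across the rim (208 mm over the two ears at its y sides), 68 mm high, a round loaf in it; stands loose on a fixed cork trivet 8 mm thick, about 1.5 kg; origin at the middle of its underside, z up. The lid's origin starts 68 mm above it, with the same axes
- egg_timer: red and white kitchen timer, 63 mm across, 52 mm high, loose, a bystander; origin at the middle of its underside
- counter_bell: steel counter bell, 82 mm across, 58 mm high, loose, a bystander; origin at the middle of its underside
- honey_jar: amber honey jar with a red lid, the one nearest the robot, 57 mm across, 77 mm high, loose, a bystander; origin at the middle of its underside

How it is judged (in metres and radians):
On the way, in this order (a step that is already met when the one before it is completed fails the run):
1. the lifter is drawn out of its holder, lid still on the pot (z of lifter in the frame of holder above 0.195 m and contact force between lifter and holder below 0.05 N and contact force between the fingers and lifter above 1 N and z of lid in the frame of pot below 0.072 m), for 0.2 s.
2. the lid hangs on the hook, clear of the pot (z of lid in the frame of pot above 0.1 m and contact force between lid and pot below 0.05 N and contact force between lid and lifter above 1 N), for 0.2 s.
At the end, for the whole second after the job is handed in: Gripper holds the lifter; the lid hangs on its hook (bar's middle within 22 mm of the seat) 5 to 13 cm above its place, within 4 cm of straight over the pot, tilted < 0.12 rad, < 2 cm/s and 0.25 rad/s, touching neither pot nor robot; pot upright, moved < 3 cm (z of lid in the frame of pot between 0.118 and 0.2 m and horizontal distance between lid and pot below 0.04 m and angle between lid's own z axis and vertical below 0.12 rad and linear speed of lid below 0.02 m/s and angular speed of lid below 0.25 rad/s and contact force between each of lid, the fingers and lifter above 1 N and contact force between lid and pot below 0.05 N and contact force between lid and the arm below 0.05 N and contact force between lid and the fingers below 0.05 N and distance between lid_bar and lifter_seat below 0.022 m and distance of pot from where it was at the start of the episode below 0.03 m and angle between pot's own z axis and vertical below 0.05 rad); the arm keeps its last pose, push and grip.
It fails at once if the robot touches the hot lid or pot itself (contact force between any of the arm, the fingers and lid above 0.5 N or contact force between any of the arm, the fingers and pot above 0.5 N).
It fails at once if the lid is tipped by more than 0.3 rad (angle between lid's own z axis and vertical above 0.3 rad).
It fails at once if the pot is shifted by more than 4 cm (distance of pot from where it was at the start of the episode above 0.04 m).
It fails at once if a bystander is shifted by more than 3 cm (distance of any of egg_timer, counter_bell, honey_jar from where it was at the start of the episode above 0.03 m).
It also fails if it takes over 48 s, if anything falls off the work surface, if the arm or the gripper's body presses on something with over 40 N, if the wrist force passes 120 N, or if a joint passes its speed limit or range.

## Working session

There is one attempt and no reset: what is moved stays moved. The work goes in short steps, Python scripts to look and compute and a tool call to move; the robot and the scene stay as the last step left them, time stands still between calls to the robot, and variables do not carry over. Pictures are saved under pics/ and viewed, at most 10 in all, crops included, and the job is handed in when it is done.

Besides the shell and the picture viewer there is one more tool, called after "Request:" as a command line: name --argument value ..., lists and objects as JSON in quotes. step_arm: Moves the arm, as the interface text tells. Its arguments: {"type":"object","properties":{"plan":{"type":"array","items":{"type":"object","properties":{"wx":{"type":"number"},"wy":{"type":"number"},"wz":{"type":"number"},"dx":{"type":"number"},"dy":{"type":"number"},"dz":{"type":"number"},"claw":{"type":"number"}}}},"force":{"type":"number"}},"required":["plan"]}

```bash
mkdir -p pics; cat > h.py <<'E'
import numpy as np, cv2, pickle
from station import manip
def cam(n,save=None):
    i=manip.get_image(n)
    if save: cv2.imwrite('pics/'+save,i['pixels']); pickle.dump(i,open('pics/'+save+'.pkl','wb'))
    return i
def onplane(i,u,v,z):
    T=np.array(i['world_from_camera']); d=T[:3,:3]@np.array([(u-i['cx'])/i['fx'],(v-i['cy'])/i['fy'],1]); o=T[:3,3]
    return o+d*(z-o[2])/d[2]
def proj(i,p):
    T=np.array(i['world_from_camera']); c=T[:3,:3].T@(np.array(p)-T[:3,3]); return np.array([i['fx']*c[0]/c[2]+i['cx'],i['fy']*c[1]/c[2]+i['cy']])
E
python3 - <<'E'
from h import *
print(manip.get_obs())
for n in('top','side'):
    i=cam(n,n+'0.png');print(n,i['fx'],i['cx'],i['cy'],np.round(i['world_from_camera'],3).tolist())
E
```

```text
{'t': 0.0, 'q': array([-5.84074878e+01,  1.46548977e+01,  6.12759285e+00, -2.74109044e-02,
       -8.15848641e+01, -1.63056770e+01]), 'qd': array([-0.0719092 ,  0.04985707,  0.02631197,  0.08827813, -0.05274401,
       -0.02837249]), 'tau': array([ 3.88025255e-04, -3.86634314e+01,  2.37937886e+01,  5.36517397e+00,
       -6.20421531e-03, -1.23877032e-05]), 'eef_pos': array([ 0.14489734, -0.52997453,  0.206457  ]), 'tool_rot': array([ 1.79884731e+02, -5.47546558e-03, -1.64717197e+02]), 'wrist_force': array([ 0.19961584,  0.05957573, -0.09528002]), 'moment': array([ 0.00561545,  0.00762498, -0.03474048]), 'gripper_force': 0.0, 'gripper_width': 0.9997045030809778}
top 403.3001887696063 281.57177771168915 199.5433132608504 [[0.015, -0.986, 0.164, 0.373], [-1.0, -0.015, 0.001, -0.06], [0.001, -0.164, -0.986, 1.038], [0.0, 0.0, 0.0, 1.0]]
side 505.8631406952806 267.6877122063024 206.23941533392755 [[-0.954, -0.138, 0.266, 0.214], [-0.299, 0.508, -0.808, 1.019], [-0.024, -0.85, -0.526, 0.817], [0.0, 0.0, 0.0, 1.0]]
```

View pics/top0.png

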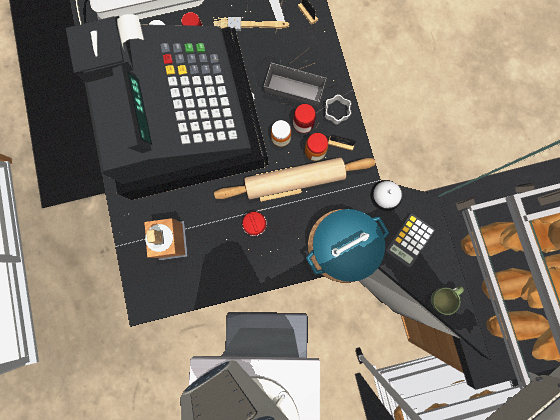

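View pics/side0.png

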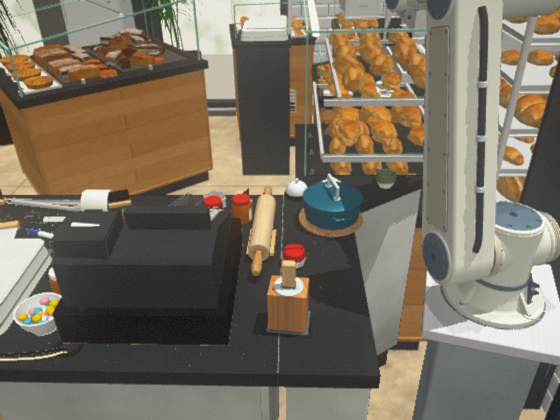

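The top view shows the holder at about (165,238), the lid at (347,243) with its bar running from (335,251) to (368,233), and the egg timer at (255,224). The bell is at (387,194). The side view shows the holder at (288,300) and the pot at (331,205). I'll zoom in on the holder and lid.

```bash
python3 - <<'E'
import cv2,numpy as np
t=cv2.imread('pics/top0.png');s=cv2.imread('pics/side0.png')
z=lambda a,x,y,w,h:cv2.resize(a[y:y+h,x:x+w],(400,300),interpolation=cv2.INTER_CUBIC)
a=np.vstack([np.hstack([z(t,133,208,64,48),z(t,299,196,112,84)]),np.hstack([z(s,248,252,96,72),z(s,288,168,96,72)])])
cv2.imwrite('pics/zoom.png',a)
E
```

```text
(no output)
```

View pics/zoom.png

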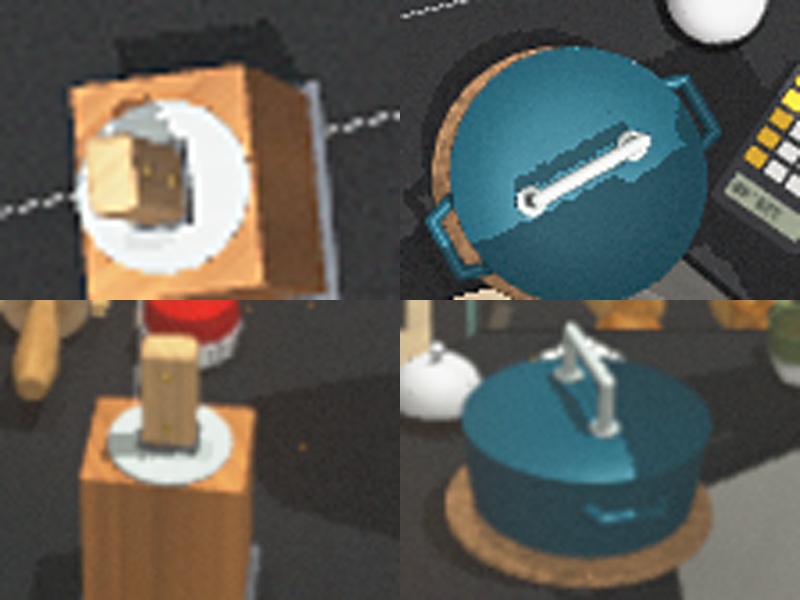

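```bash
cat >> h.py <<'E'
def tri(pairs):
    A=np.zeros((3,3));b=np.zeros(3);L=[]
    for i,u,v in pairs:
        T=np.array(i['world_from_camera']);d=T[:3,:3]@np.array([(u-i['cx'])/i['fx'],(v-i['cy'])/i['fy'],1]);d/=np.linalg.norm(d)
        P=np.eye(3)-np.outer(d,d);A+=P;b+=P@T[:3,3];L.append((P,T[:3,3]))
    p=np.linalg.solve(A,b);return p,[np.linalg.norm(P@(p-o))*1000 for P,o in L]
E
python3 - <<'E'
from h import *
np.set_printoptions(precision=4,suppress=True)
t=pickle.load(open('pics/top0.png.pkl','rb'));s=pickle.load(open('pics/side0.png.pkl','rb'))
tz=lambda x,y:(133+x/6.25,208+y/6.25); tp=lambda x,y:(299+(x-400)/3.5714,196+y/3.5714)
sz=lambda x,y:(248+x/4.1667,252+(y-300)/4.1667); sp=lambda x,y:(288+(x-400)/4.1667,168+(y-300)/4.1667)
# shield centre by ellipse extents
print('shield',tri([(t,*tz(163,186)),(s,*sz(170,443))]), onplane(t,*tz(163,186),.108),onplane(s,*sz(170,443),.108))
print('handle top',tri([(t,*tz(113,178)),(s,*sz(170,347))]), onplane(t,*tz(113,178),.17))
c=[onplane(t,*tz(*p),.105) for p in((72,90),(245,66),(266,290))]
print('block corners',c,'yaw',np.degrees(np.arctan2(*(c[1]-c[0])[:2]*[1,-1])))
h=[onplane(t,*tz(*p),.17) for p in((88,140),(97,218),(137,140))]; print('handle',h)
for z in(.131,):
  a=onplane(t,*tp(529,201),z);b=onplane(t,*tp(635,146),z);print('bar',a,b,(a+b)/2,'yaw',np.degrees(np.arctan2((b-a)[0],-(b-a)[1])))
print('bar tri',tri([(t,*tp(529,201)),(s,*sp(607,380))]),tri([(t,*tp(635,146)),(s,*sp(573,328))]))
m=cv2.inRange(cv2.cvtColor(t['pixels'],cv2.COLOR_BGR2HSV),(85,90,40),(110,255,255));m[:190]=0
m=cv2.morphologyEx(m,cv2.MORPH_OPEN,np.ones((13,13)));cs=max(cv2.findContours(m,0,1)[0],key=cv2.contourArea)
e=cv2.fitEllipse(cv2.convexHull(cs));print(e,onplane(t,*e[0],.08))
E
```

```text
shield (array([0.4346, 0.2224, 0.1042]), [np.float64(0.2133861844548734), np.float64(0.21338618445504778)]) [0.4341 0.2212 0.108 ] [0.4336 0.2266 0.108 ]
handle top (array([0.4339, 0.2214, 0.1656]), [np.float64(1.032312256214411), np.float64(1.032312256214324)]) [0.4325 0.2197 0.17  ]
block corners [array([0.4694, 0.2582, 0.105 ]), array([0.4793, 0.1945, 0.105 ]), array([0.3969, 0.1819, 0.105 ])] yaw 8.85512672444302
handle [array([0.4455, 0.2292, 0.17  ]), array([0.4188, 0.2243, 0.17  ]), array([0.4457, 0.2124, 0.17  ])]
bar [ 0.4062 -0.1805  0.131 ] [ 0.4415 -0.2474  0.131 ] [ 0.4238 -0.2139  0.131 ] yaw 27.830803407756605
bar tri (array([ 0.4066, -0.1806,  0.1297]), [np.float64(0.4140962345760651), np.float64(0.4140962345761405)]) (array([ 0.4425, -0.2478,  0.1285]), [np.float64(0.7798666213547377), np.float64(0.7798666213547922)])
((348.8633117675781, 244.63864135742188), (72.18648529052734, 72.90098571777344), 80.60628509521484) [ 0.4265 -0.2199  0.08  ]
```

Request:
step_arm --plan '[{"dz": -3.5,"wz": 0.055,"claw": 1},{"dz": -3.5,"wz": 0.055},{"dx": -1.9,"dy": 3.3},{"dx": -1.9,"dy": 3.3},{"dx": -1.9,"dy": 3.3},{"dx": -1.9,"dy": 3.3},{"dx": -1.9,"dy": 3.3},{"dx": -1.9,"dy": 3.3},{"dx": -1.9,"dy": 3.3},{"dx": -1.9,"dy": 3.3},{"dx": -1.9,"dy": 3.3},{"dx": -1.9,"dy": 3.3},{"dx": -1.9,"dy": 3.3},{"dx": -1.9,"dy": 3.3},{"dx": -1.9,"dy": 3.3},{"dx": -1.9,"dy": 3.3},{"dx": -1.9,"dy": 3.3},{"dx": -1.9,"dy": 3.3},{"dx": -1.9,"dy": 3.3},{}]'

```text
invalid input at $.plan[0]: expected keys wx, wy, wz, dx, dy, dz, claw
```

Request:
step_arm --plan '[{"dx": 0,"dy": 0,"dz": -3.5,"wx": 0,"wy": 0,"wz": 0.055,"claw": 1},{"dx": 0,"dy": 0,"dz": -3.5,"wx": 0,"wy": 0,"wz": 0.055,"claw": 1},{"dx": -1.9,"dy": 3.3,"dz": 0,"wx": 0,"wy": 0,"wz": 0,"claw": 1},{"dx": -1.9,"dy": 3.3,"dz": 0,"wx": 0,"wy": 0,"wz": 0,"claw": 1},{"dx": -1.9,"dy": 3.3,"dz": 0,"wx": 0,"wy": 0,"wz": 0,"claw": 1},{"dx": -1.9,"dy": 3.3,"dz": 0,"wx": 0,"wy": 0,"wz": 0,"claw": 1},{"dx": -1.9,"dy": 3.3,"dz": 0,"wx": 0,"wy": 0,"wz": 0,"claw": 1},{"dx": -1.9,"dy": 3.3,"dz": 0,"wx": 0,"wy": 0,"wz": 0,"claw": 1},{"dx": -1.9,"dy": 3.3,"dz": 0,"wx": 0,"wy": 0,"wz": 0,"claw": 1},{"dx": -1.9,"dy": 3.3,"dz": 0,"wx": 0,"wy": 0,"wz": 0,"claw": 1},{"dx": -1.9,"dy": 3.3,"dz": 0,"wx": 0,"wy": 0,"wz": 0,"claw": 1},{"dx": -1.9,"dy": 3.3,"dz": 0,"wx": 0,"wy": 0,"wz": 0,"claw": 1},{"dx": -1.9,"dy": 3.3,"dz": 0,"wx": 0,"wy": 0,"wz": 0,"claw": 1},{"dx": -1.9,"dy": 3.3,"dz": 0,"wx": 0,"wy": 0,"wz": 0,"claw": 1},{"dx": -1.9,"dy": 3.3,"dz": 0,"wx": 0,"wy": 0,"wz": 0,"claw": 1},{"dx": -1.9,"dy": 3.3,"dz": 0,"wx": 0,"wy": 0,"wz": 0,"claw": 1},{"dx": -1.9,"dy": 3.3,"dz": 0,"wx": 0,"wy": 0,"wz": 0,"claw": 1},{"dx": -1.9,"dy": 3.3,"dz": 0,"wx": 0,"wy": 0,"wz": 0,"claw": 1},{"dx": -1.9,"dy": 3.3,"dz": 0,"wx": 0,"wy": 0,"wz": 0,"claw": 1},{"dx": 0,"dy": 0,"dz": 0,"wx": 0,"wy": 0,"wz": 0,"claw": 1}]'

```text
t: 1.77
eef_pos: [0.3774, 0.0786, 0.2758]
tool_rot: [180.0, -0.2, -170.8]
wrist_force: [0.3, 0.1, 1.3]
gripper_width: 1.0
gripper_force: 0.0
```

```bash
python3 - <<'E'
from h import *
o=manip.get_obs();print(o['t'],o['q'],o['eef_pos'],o['tool_rot'],o['wrist_force'])
E
```

```text
1.7667 [ 3.52937780e+01 -5.11637119e+00 -5.80177569e+00 -7.94348666e-02
 -8.94454128e+01 -1.16066946e+02] [0.37738591 0.07862917 0.27581819] [ 1.79986134e+02 -1.52414162e-01 -1.70774009e+02] [0.2739708  0.12100238 1.25164745]
```

Request:
step_arm --plan '[{"dx": -1.6,"dy": 2.64,"dz": 0,"wx": 0,"wy": 0,"wz": 0,"claw": 1},{"dx": -1.6,"dy": 2.64,"dz": 0,"wx": 0,"wy": 0,"wz": 0,"claw": 1},{"dx": -1.6,"dy": 2.64,"dz": 0,"wx": 0,"wy": 0,"wz": 0,"claw": 1},{"dx": -1.6,"dy": 2.64,"dz": 0,"wx": 0,"wy": 0,"wz": 0,"claw": 1},{"dx": -1.5,"dy": 2.64,"dz": 0,"wx": 0,"wy": 0,"wz": 0,"claw": 1},{"dx": 0,"dy": 0,"dz": 0,"wx": 0,"wy": 0,"wz": 0,"claw": 1}]'

```text
t: 2.27
eef_pos: [0.4345, 0.2203, 0.275]
tool_rot: [-179.9, -0.2, -170.9]
wrist_force: [-0.3, -0.3, -1.0]
gripper_width: 1.004
gripper_force: 0.0
```

```bash
python3 - <<'E'
from h import *
o=manip.get_obs();print(o['t'],o['q'],o['eef_pos'],o['tool_rot'],o['wrist_force'])
i=cam('wrist','w1.png');print(i['fx'],np.round(i['world_from_camera'],4).tolist())
for p in((.434,.2215,.17),(.434,.2215,.108),o['eef_pos']): print(proj(i,p))
E
```

```text
2.2667 [ 4.53100752e+01  6.92222974e+00  6.35406375e+00 -6.28574877e-02
 -8.96324555e+01 -1.26202803e+02] [0.43450461 0.22028951 0.27496324] [-179.93222275   -0.19901267 -170.8933591 ] [-0.30917109 -0.27259882 -1.04708408]
358.9785471213497 [[-0.1583, 0.9548, 0.2516, 0.3714], [0.9874, 0.1531, 0.0403, 0.2101], [-0.0001, 0.2548, -0.967, 0.4415], [0.0, 0.0, 0.0, 1.0]]
[282.27397228 204.49218868]
[281.96739217 189.49588707]
[280.68316108 253.58944716]
```

View pics/w1.png

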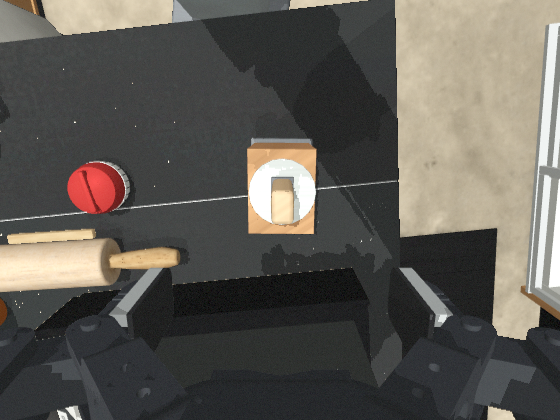

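The wrist view shows the block aligned with the image axes, the shield at about (282,190) and the handle top at (283,208). I'll refine the shield, handle and block positions from masks.

```bash
python3 - <<'E'
from h import *
i=pickle.load(open('pics/w1.png.pkl','rb'));im=i['pixels']
hsv=cv2.cvtColor(im,cv2.COLOR_BGR2HSV);roi=np.zeros(im.shape[:2],np.uint8);roi[130:245,235:330]=255
w=cv2.inRange(hsv,(0,0,140),(180,45,255))&roi
b=cv2.inRange(hsv,(5,60,120),(25,255,255))&roi
c=max(cv2.findContours(w,0,1)[0],key=cv2.contourArea);e=cv2.fitEllipse(cv2.convexHull(c));print(e,onplane(i,*e[0],.108))
c=max(cv2.findContours(w|b,0,1)[0],key=cv2.contourArea);r=cv2.minAreaRect(c);print('block',r,onplane(i,*r[0],.105))
n,l,st,ce=cv2.connectedComponentsWithStats(cv2.inRange(hsv,(10,40,170),(28,150,255))&roi)
for k in range(1,n):
  if st[k][4]>60: print(st[k],ce[k],onplane(i,*ce[k],.170))
E
```

```text
((281.8403625488281, 191.3025665283203), (65.70378112792969, 66.76103973388672), 86.06111145019531) [0.43573028 0.22165772 0.108     ]
block ((275.2129821777344, 185.9158477783203), (79.91360473632812, 95.30980682373047), 1.2730300426483154) [0.43217035 0.21471984 0.105     ]
[ 247  149   69   85 3134] [280.29706445 192.84716018] [0.42515356 0.2185283  0.17      ]
```

Request:
step_arm --force 80 --plan '[{"dx": -0.12,"dy": 0.12,"dz": 2.3,"wx": 0,"wy": 0,"wz": 0,"claw": 1},{"dx": 0,"dy": 0,"dz": 2.3,"wx": 0,"wy": 0,"wz": 0,"claw": 1},{"dx": 0,"dy": 0,"dz": 2.3,"wx": 0,"wy": 0,"wz": 0,"claw": 1},{"dx": 0,"dy": 0,"dz": 2.3,"wx": 0,"wy": 0,"wz": 0,"claw": 1},{"dx": 0,"dy": 0,"dz": 2.3,"wx": 0,"wy": 0,"wz": 0,"claw": 1},{"dx": 0,"dy": 0,"dz": 2.4,"wx": 0,"wy": 0,"wz": 0,"claw": 1},{"dx": 0,"dy": 0,"dz": 0,"wx": 0,"wy": 0,"wz": 0,"claw": 1},{"dx": 0,"dy": 0,"dz": 0,"wx": 0,"wy": 0,"wz": 0,"claw": 0},{"dx": 0,"dy": 0,"dz": 0,"wx": 0,"wy": 0,"wz": 0,"claw": 0},{"dx": 0,"dy": 0,"dz": 0,"wx": 0,"wy": 0,"wz": 0,"claw": 0},{"dx": 0,"dy": 0,"dz": 0,"wx": 0,"wy": 0,"wz": 0,"claw": 0},{"dx": 0,"dy": 0,"dz": 0,"wx": 0,"wy": 0,"wz": 0,"claw": 0},{"dx": 0,"dy": 0,"dz": 0,"wx": 0,"wy": 0,"wz": 0,"claw": 0},{"dx": 0,"dy": 0,"dz": 0,"wx": 0,"wy": 0,"wz": 0,"claw": 0},{"dx": 0,"dy": 0,"dz": 0,"wx": 0,"wy": 0,"wz": 0,"claw": 0}]'

```text
t: 3.57
eef_pos: [0.4355, 0.219, 0.1395]
tool_rot: [179.9, 0.1, -171.0]
wrist_force: [-1.4, 2.7, 5.0]
gripper_width: 0.177
gripper_force: 79.5
```

Request:
step_arm --plan '[{"dx": 0,"dy": 0,"dz": -0.7,"wx": 0,"wy": 0,"wz": 0,"claw": 0},{"dx": 0,"dy": 0,"dz": -1,"wx": 0,"wy": 0,"wz": 0,"claw": 0},{"dx": 0,"dy": 0,"dz": -1,"wx": 0,"wy": 0,"wz": 0,"claw": 0},{"dx": 0,"dy": 0,"dz": -1,"wx": 0,"wy": 0,"wz": 0,"claw": 0},{"dx": 0,"dy": 0,"dz": -1,"wx": 0,"wy": 0,"wz": 0,"claw": 0},{"dx": 0,"dy": 0,"dz": -1,"wx": 0,"wy": 0,"wz": 0,"claw": 0},{"dx": 0,"dy": 0,"dz": -1,"wx": 0,"wy": 0,"wz": 0,"claw": 0},{"dx": 0,"dy": 0,"dz": -1,"wx": 0,"wy": 0,"wz": 0,"claw": 0},{"dx": 0,"dy": 0,"dz": -1,"wx": 0,"wy": 0,"wz": 0,"claw": 0},{"dx": 0,"dy": 0,"dz": -1,"wx": 0,"wy": 0,"wz": 0,"claw": 0},{"dx": 0,"dy": 0,"dz": -1,"wx": 0,"wy": 0,"wz": 0,"claw": 0},{"dx": 0,"dy": 0,"dz": -1,"wx": 0,"wy": 0,"wz": 0,"claw": 0},{"dx": 0,"dy": 0,"dz": -1,"wx": 0,"wy": 0,"wz": 0,"claw": 0},{"dx": 0,"dy": 0,"dz": -1,"wx": 0,"wy": 0,"wz": 0,"claw": 0},{"dx": 0,"dy": 0,"dz": -1,"wx": 0,"wy": 0,"wz": 0,"claw": 0},{"dx": 0,"dy": 0,"dz": 0,"wx": 0,"wy": 0,"wz": 0,"claw": 0},{"dx": 0,"dy": 0,"dz": 0,"wx": 0,"wy": 0,"wz": 0,"claw": 0},{"dx": 0,"dy": 0,"dz": 0,"wx": 0,"wy": 0,"wz": 0,"claw": 0},{"dx": 0,"dy": 0,"dz": 0,"wx": 0,"wy": 0,"wz": 0,"claw": 0}]'

```text
t: 5.15
eef_pos: [0.4345, 0.218, 0.2846]
tool_rot: [-180.0, -0.1, -171.0]
wrist_force: [-0.6, 1.2, -2.2]
gripper_width: 0.18
gripper_force: 78.5
```

```bash
python3 - <<'E'
from h import *
s=cam('side','s2.png');w=cam('wrist','w2.png');t=cam('top','t2.png')
o=manip.get_obs();p=o['eef_pos'];print(o['t'],p,o['tool_rot'],o['q'])
u,v=proj(s,p-[0,0,.08]).astype(int);print(u,v)
z=lambda a,u,v:cv2.resize(a[max(v-60,0):max(v-60,0)+120,max(u-80,0):max(u-80,0)+160],(400,300),interpolation=cv2.INTER_CUBIC)
cv2.imwrite('pics/z2.png',np.hstack([z(s['pixels'],u,v),cv2.resize(w['pixels'],(400,300))]))
E
```

```text
5.3 [0.43470014 0.21797937 0.28490634] [-1.79970487e+02 -4.80124411e-02 -1.71017823e+02] [ 4.51397178e+01  6.70062752e+00  7.49761790e+00 -4.49967715e-03
 -9.08531683e+01 -1.26157593e+02]
289 246
```

View pics/z2.png

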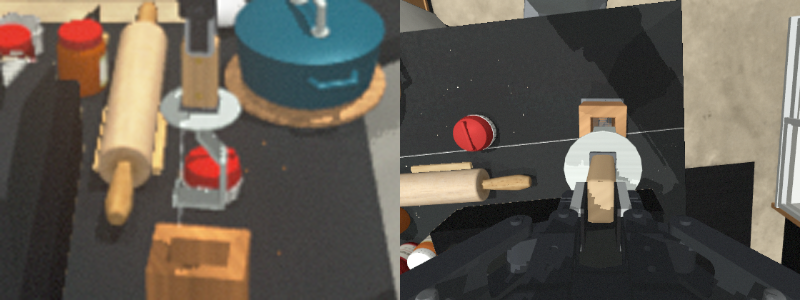

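The lifter hangs upright in the fingers, clear of the holder. In the side zoom its shield is at about (201,107) and its hook at (205,180). I'll work out where the seat sits relative to the TCP.

```bash
python3 - <<'E'
from h import *
np.set_printoptions(precision=4,suppress=True)
L=lambda n:pickle.load(open('pics/%s.png.pkl'%n,'rb'))
s,w,t=L('s2'),L('w2'),L('t2')
res={}
for n,i,(x0,x1,y0,y1) in(('w',w,(225,340,175,275)),('s',s,(268,312,215,242))):
    hsv=cv2.cvtColor(i['pixels'],cv2.COLOR_BGR2HSV);m=cv2.inRange(hsv,(0,0,150),(180,50,255));r=np.zeros_like(m);r[y0:y1,x0:x1]=255
    c=max(cv2.findContours(m&r,0,1)[0],key=cv2.contourArea);e=cv2.fitEllipse(cv2.convexHull(c));print(n,e);res[n]=e[0]
print(tri([(w,*res['w']),(s,*res['s'])]))
p=np.array([.4347,.2180,.2849])
print(onplane(w,*res['w'],.2345),onplane(s,*res['s'],.2345),proj(w,[.4347,.218,.242]),proj(s,[.4347,.218,.242]))
E
```

```text
w ((279.4102783203125, 229.339111328125), (96.4311294555664, 122.51111602783203), 110.2837905883789)
s ((288.7420349121094, 228.77023315429688), (18.076492309570312, 31.39419174194336), 89.7970199584961)
(array([0.4347, 0.2171, 0.2485]), [np.float64(1.298419596069194), np.float64(1.2984195960691935)])
[0.4377 0.2177 0.2345] [0.4416 0.1968 0.2345] [280.697  228.4265] [289.2634 231.9539]
```

Request:
step_arm --plan '[{"dx": 0,"dy": 0,"dz": -0.5,"wx": 0,"wy": 0,"wz": -0.0833,"claw": 0},{"dx": 0,"dy": 0,"dz": -0.5,"wx": 0,"wy": 0,"wz": -0.0833,"claw": 0},{"dx": 0,"dy": 0,"dz": 0,"wx": 0,"wy": 0,"wz": -0.0833,"claw": 0},{"dx": 0,"dy": 0,"dz": 0,"wx": 0,"wy": 0,"wz": -0.0833,"claw": 0},{"dx": 1,"dy": -1.5,"dz": 0,"wx": 0,"wy": 0,"wz": 0,"claw": 0},{"dx": 1.8,"dy": -2.6,"dz": 0,"wx": 0,"wy": 0,"wz": 0,"claw": 0},{"dx": 1.8,"dy": -2.6,"dz": 0,"wx": 0,"wy": 0,"wz": 0,"claw": 0},{"dx": 1.8,"dy": -2.6,"dz": 0,"wx": 0,"wy": 0,"wz": 0,"claw": 0},{"dx": 1.8,"dy": -2.6,"dz": 0,"wx": 0,"wy": 0,"wz": 0,"claw": 0},{"dx": 1.8,"dy": -2.6,"dz": 0,"wx": 0,"wy": 0,"wz": 0,"claw": 0},{"dx": 1.8,"dy": -2.6,"dz": 0,"wx": 0,"wy": 0,"wz": 0,"claw": 0},{"dx": 1.8,"dy": -2.6,"dz": 0,"wx": 0,"wy": 0,"wz": 0,"claw": 0},{"dx": 1.8,"dy": -2.6,"dz": 0,"wx": 0,"wy": 0,"wz": 0,"claw": 0},{"dx": 1.8,"dy": -2.6,"dz": 0,"wx": 0,"wy": 0,"wz": 0,"claw": 0},{"dx": 1.8,"dy": -2.6,"dz": 0,"wx": 0,"wy": 0,"wz": 0,"claw": 0},{"dx": 1.8,"dy": -2.6,"dz": 0,"wx": 0,"wy": 0,"wz": 0,"claw": 0},{"dx": 1.8,"dy": -2.6,"dz": 0,"wx": 0,"wy": 0,"wz": 0,"claw": 0},{"dx": 1.8,"dy": -2.6,"dz": 0,"wx": 0,"wy": 0,"wz": 0,"claw": 0},{"dx": 1.3,"dy": -2.3,"dz": 0,"wx": 0,"wy": 0,"wz": 0,"claw": 0},{"dx": 0,"dy": 0,"dz": 0,"wx": 0,"wy": 0,"wz": 0,"claw": 0}]'

```text
t: 6.97
eef_pos: [0.3842, -0.2381, 0.2947]
tool_rot: [180.0, -0.1, -152.2]
wrist_force: [-0.2, -0.1, -1.6]
gripper_width: 0.177
gripper_force: 78.6
```

```bash
python3 - <<'E'
from h import *
np.set_printoptions(precision=4,suppress=True)
s=cam('side','s3.png');w=cam('wrist','w3.png');t=cam('top','t3.png')
o=manip.get_obs();p=o['eef_pos'];print(o['t'],p,o['tool_rot'])
u,v=proj(s,p-[0,0,.1]).astype(int);print(u-80,v-60)
z=lambda a,u,v:cv2.resize(a[v-60:v+60,u-80:u+80],(400,300),interpolation=cv2.INTER_CUBIC)
a,b=proj(t,p).astype(int);print(a-80,b-60)
cv2.imwrite('pics/z3.png',np.vstack([np.hstack([z(s['pixels'],u,v),z(t['pixels'],a,b)]),np.hstack([cv2.resize(w['pixels'],(400,300)),z(w['pixels'],280,120)])]))
print('barmid in w',proj(w,[.4245,-.214,.131]),'ends',proj(w,[.4065,-.1805,.131]),proj(w,[.442,-.2475,.131]))
E
```

```text
7.1167 [ 0.3849 -0.2346  0.2951] [ 179.9616   -0.0173 -151.9795]
270 98
296 201
barmid in w [281.6776 236.7584] ends [320.9837 236.4817] [242.6016 236.6008]
```

View pics/z3.png

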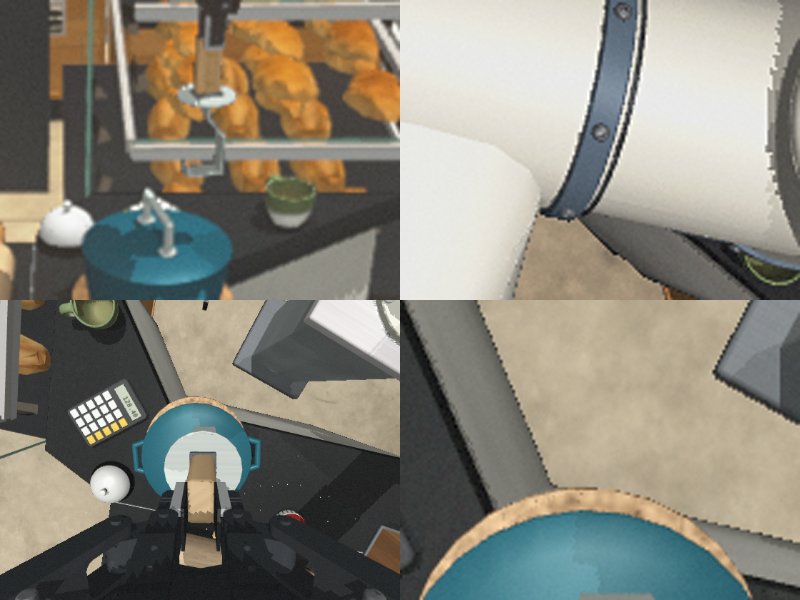

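The hook hangs above and in front of the bar. In the wrist quarter the shield hides the bar, but the lid's rim (columns 144–250) and the ears (135–259) show. I'll check the lateral centre more precisely.

```bash
python3 - <<'E'
from h import *
np.set_printoptions(precision=4,suppress=True)
L=lambda n:pickle.load(open('pics/%s.png.pkl'%n,'rb'))
w,t,s=L('w3'),L('top0'),L('side0')
def teal(i,roi):
    x0,x1,y0,y1=roi;m=cv2.inRange(cv2.cvtColor(i['pixels'],cv2.COLOR_BGR2HSV),(85,80,25),(112,255,255));r=np.zeros_like(m);r[y0:y1,x0:x1]=255;return m&r
def lims(m,k=1):
    if k>1:m=cv2.morphologyEx(m,cv2.MORPH_OPEN,np.ones((k,k)))
    xs=np.where(m.any(0))[0];ys=np.where(m.any(1))[0];return xs[0],xs[-1]+1,ys[0],ys[-1]+1
a=np.linspace(0,2*np.pi,200)
def circ(i,c,z,r=.086): 
    P=np.array([proj(i,[c[0]+r*np.cos(q),c[1]+r*np.sin(q),z]) for q in a]);return P.min(0),P.max(0)
for n,i,roi in(('w',w,(170,380,130,300)),('t',t,(295,400,190,290)),('s',s,(290,370,165,240))):
    m=teal(i,roi);print(n,'all',lims(m),'open',lims(m,9))
    for c in((.4245,-.214),(.4265,-.220)): print('  pred',c,*circ(i,c,.078))
m=cv2.inRange(cv2.cvtColor(t['pixels'],cv2.COLOR_BGR2HSV),(0,0,130),(180,70,255));r=np.zeros_like(m);r[225:262,325:378]=255
c=max(cv2.findContours(m&r,0,1)[0],key=cv2.contourArea);rr=cv2.minAreaRect(c);print(rr,onplane(t,*rr[0],.131),cv2.boxPoints(rr))
E
```

```text
w all (np.int64(184), np.int64(366), np.int64(144), np.int64(294)) open (np.int64(185), np.int64(365), np.int64(145), np.int64(271))
  pred (0.4245, -0.214) [203.8396 142.7724] [359.0063 292.143 ]
  pred (0.4265, -0.22) [198.144  141.7674] [353.4208 291.342 ]
t all (np.int64(306), np.int64(389), np.int64(209), np.int64(281)) open (np.int64(313), np.int64(385), np.int64(209), np.int64(281))
  pred (0.4245, -0.214) [309.9458 209.5148] [382.589  282.5276]
  pred (0.4265, -0.22) [312.4812 208.728 ] [385.1019 281.6924]
s all (np.int64(303), np.int64(363), np.int64(182), np.int64(229)) open (np.int64(304), np.int64(362), np.int64(183), np.int64(229))
  pred (0.4245, -0.214) [302.6748 181.9274] [363.5698 212.8188]
  pred (0.4265, -0.22) [302.5052 180.9066] [363.1697 211.5685]
((349.9071044921875, 243.83602905273438), (8.439214706420898, 41.18104934692383), 60.461219787597656) [ 0.4254 -0.2137  0.131 ] [[329.9126 250.3163]
 [365.741  230.0135]
 [369.9016 237.3558]
 [334.0732 257.6586]]
```

Request:
step_arm --plan '[{"dx": 0,"dy": -0.3,"dz": 0,"wx": 0,"wy": 0,"wz": 0,"claw": 0},{"dx": 0,"dy": -0.3,"dz": 0,"wx": 0,"wy": 0,"wz": 0,"claw": 0},{"dx": 0,"dy": 0,"dz": 1.0,"wx": 0,"wy": 0,"wz": 0,"claw": 0},{"dx": 0,"dy": 0,"dz": 1.0,"wx": 0,"wy": 0,"wz": 0,"claw": 0},{"dx": 0,"dy": 0,"dz": 1.0,"wx": 0,"wy": 0,"wz": 0,"claw": 0},{"dx": 0,"dy": 0,"dz": 1.0,"wx": 0,"wy": 0,"wz": 0,"claw": 0},{"dx": 0,"dy": 0,"dz": 1.0,"wx": 0,"wy": 0,"wz": 0,"claw": 0},{"dx": 0,"dy": 0,"dz": 1.0,"wx": 0,"wy": 0,"wz": 0,"claw": 0},{"dx": 0,"dy": 0,"dz": 0.7,"wx": 0,"wy": 0,"wz": 0,"claw": 0},{"dx": 0,"dy": 0,"dz": 0.2,"wx": 0,"wy": 0,"wz": 0,"claw": 0},{"dx": 0,"dy": 0,"dz": 0,"wx": 0,"wy": 0,"wz": 0,"claw": 0},{"dx": 0,"dy": 0,"dz": 0,"wx": 0,"wy": 0,"wz": 0,"claw": 0}]'

```text
t: 8.12
eef_pos: [0.3881, -0.2401, 0.2267]
tool_rot: [-180.0, 0.0, -151.9]
wrist_force: [0.1, 0.4, -1.9]
gripper_width: 0.176
gripper_force: 78.6
```

```bash
python3 - <<'E'
from h import *
np.set_printoptions(precision=4,suppress=True)
s=cam('side','s4.png');w=cam('wrist','w4.png')
o=manip.get_obs();p=o['eef_pos'];print(o['t'],p,o['tool_rot'],o['wrist_force'])
u,v=proj(s,[.41,-.22,.12]).astype(int);print(u-40,v-40)
z=lambda a,u,v:cv2.resize(a[v-40:v+40,u-40:u+40],(480,480),interpolation=cv2.INTER_CUBIC)
cv2.imwrite('pics/z4.png',np.hstack([z(s['pixels'],u,v),cv2.resize(w['pixels'][60:340,140:420],(320,320)).repeat(1,0) if 0 else cv2.copyMakeBorder(cv2.resize(w['pixels'][60:340,140:420],(320,320)),0,160,0,0,0)]))
seat=p-[0,0,.1195];print('seat',seat,proj(s,seat))
E
```

```text
8.2167 [ 0.3882 -0.2401  0.227 ] [-179.9423    0.0445 -151.9254] [ 0.7024 -0.8238 -2.3107]
299 143
seat [ 0.3882 -0.2401  0.1075] [347.7845 184.8193]
```

View pics/z4.png

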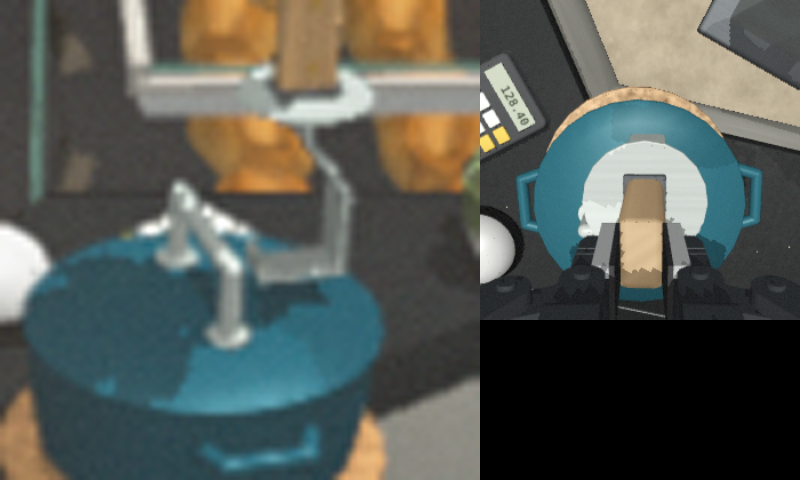

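The side zoom shows the finger (255–350, 245–285) level, just in front of the bar and lower than it. In the wrist view the ears are level and centred on the shield to within about 2 mm. Next I lower the hook 2.5 mm and slide it under the bar.

Request:
step_arm --plan '[{"dx": 0,"dy": -0.1,"dz": 0.25,"wx": 0,"wy": 0,"wz": 0,"claw": 0},{"dx": -0.4,"dy": 0,"dz": 0,"wx": 0,"wy": 0,"wz": 0,"claw": 0},{"dx": -0.5,"dy": 0,"dz": 0,"wx": 0,"wy": 0,"wz": 0,"claw": 0},{"dx": -0.5,"dy": 0,"dz": 0,"wx": 0,"wy": 0,"wz": 0,"claw": 0},{"dx": -0.5,"dy": 0,"dz": 0,"wx": 0,"wy": 0,"wz": 0,"claw": 0},{"dx": -0.5,"dy": 0,"dz": 0,"wx": 0,"wy": 0,"wz": 0,"claw": 0},{"dx": -0.5,"dy": 0,"dz": 0,"wx": 0,"wy": 0,"wz": 0,"claw": 0},{"dx": -0.5,"dy": 0,"dz": 0,"wx": 0,"wy": 0,"wz": 0,"claw": 0},{"dx": -0.5,"dy": 0,"dz": 0,"wx": 0,"wy": 0,"wz": 0,"claw": 0},{"dx": -0.45,"dy": 0,"dz": 0,"wx": 0,"wy": 0,"wz": 0,"claw": 0},{"dx": 0,"dy": 0,"dz": 0,"wx": 0,"wy": 0,"wz": 0,"claw": 0},{"dx": 0,"dy": 0,"dz": 0,"wx": 0,"wy": 0,"wz": 0,"claw": 0}]'

```text
t: 9.22
eef_pos: [0.4269, -0.2202, 0.2238]
tool_rot: [180.0, -0.0, -151.9]
wrist_force: [-0.1, 0.8, -2.3]
gripper_width: 0.174
gripper_force: 78.6
```

```bash
python3 - <<'E'
from h import *
np.set_printoptions(precision=4,suppress=True)
s=cam('side','s5.png');w=cam('wrist','w5.png')
o=manip.get_obs();p=o['eef_pos'];print(o['t'],p,o['tool_rot'],o['wrist_force'],o['moment'])
u,v=proj(s,[.41,-.22,.12]).astype(int)
z=lambda a,u,v:cv2.resize(a[v-40:v+40,u-40:u+40],(480,480),interpolation=cv2.INTER_CUBIC)
cv2.imwrite('pics/z5.png',np.hstack([z(s['pixels'],u,v),cv2.copyMakeBorder(cv2.resize(w['pixels'][60:340,140:420],(320,320)),0,160,0,0,0)]))
E
```

```text
9.3167 [ 0.4266 -0.2203  0.2239] [-179.9999   -0.0072 -151.9273] [ 0.0482 -0.1004 -2.0426] [-0.0129  0.0547  0.0462]
```

View pics/z5.png

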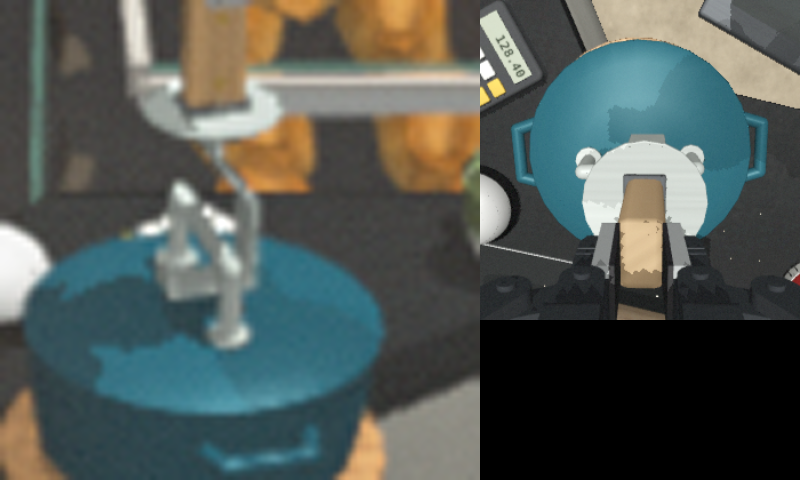

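The bar now sits inside the mouth, with the posts symmetric about the shield and no contact force. I'll lift gently.

Request:
step_arm --plan '[{"dx": 0,"dy": 0,"dz": -0.4,"wx": 0,"wy": 0,"wz": 0,"claw": 0},{"dx": 0,"dy": 0,"dz": -0.4,"wx": 0,"wy": 0,"wz": 0,"claw": 0},{"dx": 0,"dy": 0,"dz": -0.3,"wx": 0,"wy": 0,"wz": 0,"claw": 0},{"dx": 0,"dy": 0,"dz": -0.2,"wx": 0,"wy": 0,"wz": 0,"claw": 0},{"dx": 0,"dy": 0,"dz": -0.15,"wx": 0,"wy": 0,"wz": 0,"claw": 0},{"dx": 0,"dy": 0,"dz": -0.15,"wx": 0,"wy": 0,"wz": 0,"claw": 0},{"dx": 0,"dy": 0,"dz": -0.15,"wx": 0,"wy": 0,"wz": 0,"claw": 0},{"dx": 0,"dy": 0,"dz": -0.15,"wx": 0,"wy": 0,"wz": 0,"claw": 0},{"dx": 0,"dy": 0,"dz": -0.15,"wx": 0,"wy": 0,"wz": 0,"claw": 0},{"dx": 0,"dy": 0,"dz": -0.15,"wx": 0,"wy": 0,"wz": 0,"claw": 0},{"dx": 0,"dy": 0,"dz": -0.2,"wx": 0,"wy": 0,"wz": 0,"claw": 0},{"dx": 0,"dy": 0,"dz": -0.2,"wx": 0,"wy": 0,"wz": 0,"claw": 0},{"dx": 0,"dy": 0,"dz": -0.3,"wx": 0,"wy": 0,"wz": 0,"claw": 0},{"dx": 0,"dy": 0,"dz": 0,"wx": 0,"wy": 0,"wz": 0,"claw": 0},{"dx": 0,"dy": 0,"dz": 0,"wx": 0,"wy": 0,"wz": 0,"claw": 0},{"dx": 0,"dy": 0,"dz": 0,"wx": 0,"wy": 0,"wz": 0,"claw": 0}]'

```text
t: 10.65
eef_pos: [0.4267, -0.2202, 0.2528]
tool_rot: [180.0, 0.0, -151.9]
wrist_force: [0.1, -0.2, -6.3]
gripper_width: 0.175
gripper_force: 78.3
```

Request:
step_arm --plan '[{"dx": 0,"dy": 0,"dz": -0.15,"wx": 0,"wy": 0,"wz": 0,"claw": 0},{"dx": 0,"dy": 0,"dz": -0.3,"wx": 0,"wy": 0,"wz": 0,"claw": 0},{"dx": 0,"dy": 0,"dz": -0.4,"wx": 0,"wy": 0,"wz": 0,"claw": 0},{"dx": 0,"dy": 0,"dz": -0.45,"wx": 0,"wy": 0,"wz": 0,"claw": 0},{"dx": 0,"dy": 0,"dz": -0.45,"wx": 0,"wy": 0,"wz": 0,"claw": 0},{"dx": 0,"dy": 0,"dz": -0.45,"wx": 0,"wy": 0,"wz": 0,"claw": 0},{"dx": 0,"dy": 0,"dz": -0.45,"wx": 0,"wy": 0,"wz": 0,"claw": 0},{"dx": 0,"dy": 0,"dz": -0.45,"wx": 0,"wy": 0,"wz": 0,"claw": 0},{"dx": 0,"dy": 0,"dz": -0.45,"wx": 0,"wy": 0,"wz": 0,"claw": 0},{"dx": 0,"dy": 0,"dz": -0.45,"wx": 0,"wy": 0,"wz": 0,"claw": 0},{"dx": 0,"dy": 0,"dz": -0.45,"wx": 0,"wy": 0,"wz": 0,"claw": 0},{"dx": 0,"dy": 0,"dz": -0.45,"wx": 0,"wy": 0,"wz": 0,"claw": 0},{"dx": 0,"dy": 0,"dz": -0.4,"wx": 0,"wy": 0,"wz": 0,"claw": 0},{"dx": 0,"dy": 0,"dz": -0.3,"wx": 0,"wy": 0,"wz": 0,"claw": 0},{"dx": 0,"dy": 0,"dz": -0.2,"wx": 0,"wy": 0,"wz": 0,"claw": 0},{"dx": 0,"dy": 0,"dz": -0.1,"wx": 0,"wy": 0,"wz": 0,"claw": 0},{"dx": 0,"dy": 0,"dz": 0,"wx": 0,"wy": 0,"wz": 0,"claw": 0},{"dx": 0,"dy": 0,"dz": 0,"wx": 0,"wy": 0,"wz": 0,"claw": 0},{"dx": 0,"dy": 0,"dz": 0,"wx": 0,"wy": 0,"wz": 0,"claw": 0},{"dx": 0,"dy": 0,"dz": 0,"wx": 0,"wy": 0,"wz": 0,"claw": 0}]'

```text
t: 12.32
eef_pos: [0.4266, -0.2202, 0.3117]
tool_rot: [180.0, -0.0, -151.9]
wrist_force: [0.5, -0.7, -6.5]
gripper_width: 0.178
gripper_force: 78.3
```

Request:
step_arm --plan '[{"dx": 0,"dy": 0,"dz": 0,"wx": 0,"wy": 0,"wz": 0,"claw": 0},{"dx": 0,"dy": 0,"dz": 0,"wx": 0,"wy": 0,"wz": 0,"claw": 0},{"dx": 0,"dy": 0,"dz": 0,"wx": 0,"wy": 0,"wz": 0,"claw": 0},{"dx": 0,"dy": 0,"dz": 0,"wx": 0,"wy": 0,"wz": 0,"claw": 0},{"dx": 0,"dy": 0,"dz": 0,"wx": 0,"wy": 0,"wz": 0,"claw": 0},{"dx": 0,"dy": 0,"dz": 0,"wx": 0,"wy": 0,"wz": 0,"claw": 0},{"dx": 0,"dy": 0,"dz": 0,"wx": 0,"wy": 0,"wz": 0,"claw": 0},{"dx": 0,"dy": 0,"dz": 0,"wx": 0,"wy": 0,"wz": 0,"claw": 0},{"dx": 0,"dy": 0,"dz": 0,"wx": 0,"wy": 0,"wz": 0,"claw": 0},{"dx": 0,"dy": 0,"dz": 0,"wx": 0,"wy": 0,"wz": 0,"claw": 0},{"dx": 0,"dy": 0,"dz": 0,"wx": 0,"wy": 0,"wz": 0,"claw": 0},{"dx": 0,"dy": 0,"dz": 0,"wx": 0,"wy": 0,"wz": 0,"claw": 0}]'

```text
t: 13.32
eef_pos: [0.4268, -0.2203, 0.3119]
tool_rot: [180.0, 0.0, -151.9]
wrist_force: [1.4, -0.0, -6.7]
gripper_width: 0.179
gripper_force: 78.3
```

```bash
python3 - <<'E'
from h import *
np.set_printoptions(precision=4,suppress=True)
s=cam('side','s6.png')
for k in range(3):
    w=cam('side') if k else s
    o=manip.get_obs();print(o['t'],o['eef_pos'],o['wrist_force'],o['moment'], np.abs(w['pixels'][100:260,280:390].astype(int)-s['pixels'][100:260,280:390]).mean())
u,v=proj(s,[.42,-.22,.15]).astype(int)
cv2.imwrite('pics/z6.png',cv2.resize(s['pixels'][v-60:v+60,u-60:u+60],(600,600),interpolation=cv2.INTER_CUBIC))
E
```

```text
13.3667 [ 0.4268 -0.2203  0.3119] [-0.431   0.5302 -6.2891] [ 0.0278 -0.0766  0.0043] 0.0
13.4167 [ 0.4267 -0.2203  0.3119] [-0.9603  0.1275 -7.0824] [-0.0104 -0.0228  0.0239] 1.8373674242424243
13.4667 [ 0.4267 -0.2203  0.3119] [ 0.4044  0.7    -6.2229] [ 0.0008 -0.034   0.0116] 1.82875
```

View pics/z6.png

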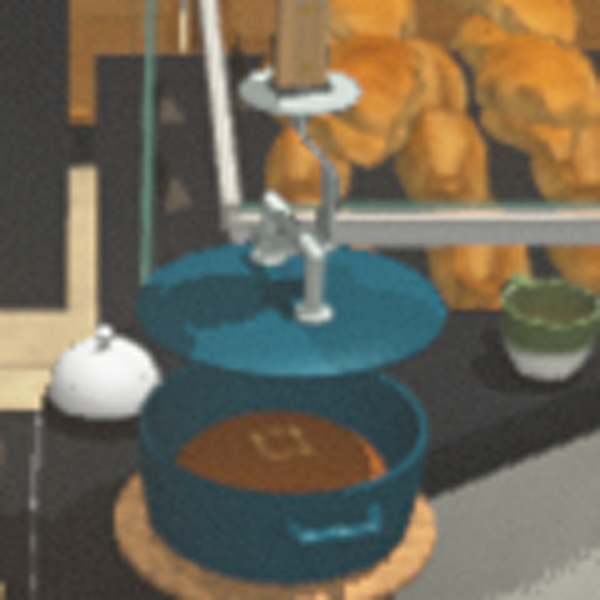

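The lid hangs level and still on the hook about 7 cm above the pot; the loaf is visible at about (270,450).

```bash
python3 -c "
from station import manip
print(manip.job_done())"
```

```text
the job is handed in; nothing more can be done
None
```

The lid hangs level and still on the hook, about 7 cm straight above the pot with the lifter held in the gripper, and the job is handed in; the station gave no verdict back.

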